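# Find the spacer that a microscope stage's hold-down roller just grips

## Task

The spring roller on the little stage stand has to hold its spacer down, and nobody has noted how high its head is set: find out by trying the spacers under it, beginning with the thinnest, which lies ready on the stand. Slide each in from the stand's open end, lying flat and square under the middle of the roller, with its nose up to the stop. Leave in place, up to the stop and let go, the one that passes under the head and that the roller presses on, with the other spacers lying flat on the bench, and do not disturb the objective lens and the stack of dishes.

Things in the scene. Friction and masses are not known exactly. Their poses are not given: they have to be found in the camera images.
- stand: Fixed stage stand: aluminium-topped table 225 mm long (x), 120 wide (y), top 20 mm above the bench, crossed by a cream bridge on two posts (120 mm clear between them, bridge 34 mm wide, its top 114 mm above the bench). Origin: on the bench straight below the roller's axis. x: direction in which spacers are slid in; z up. A head with the roller hangs from the bridge
- stand_gap (a point): Point on the table top straight below the roller's axis. The head is fixed, 64 mm long (x) by 60 wide, guide rods up to 143 mm above the bench; its set height varies and is not given. Its free-turning steel roller, 44 mm diameter and 36 wide (axis y), sticks out 5 mm below the head's flat underside, sprung; its lowest line at rest is 8 to 17.2 mm above the table
- stand_entry (a point): Middle of the open end of the polished, slippery table top, 160 mm before the roller. A spacer thinner than the gap slides loose, with only its own friction on the table. One up to 5 mm thicker lifts the roller and is pressed with 6 to 8 N: clearly more drag, 2.5 N or more against about 1 N (pushing it in takes up to 16 N). One thicker still runs dead against the head's front face, 32 mm before the roller's axis
- stand_stop (a point): Foot of the steel stop's face, on the table top 25 mm past the roller's axis (stop 50 mm wide, 30 mm high). With its nose on the stop, a spacer's fin is centred 110 mm before this point (85 mm before the roller). There is always a spacer that the roller presses; if two would be pressed, either is right
- spacer10_grip (a point): The thinnest of three loose black anodised aluminium spacers: plate 150 mm long, 50 wide, 10 mm thick, blunt ends, with an upright grip fin (30 mm along x, 12 mm thick along y, top 60 mm above the plate's underside). Point: middle of the fin, 45 mm above the underside. x along the plate to its nose, 110 mm ahead (tail 40 mm behind); z up. About 250 g. They differ only in thickness
- spacer14_grip (a point): The middle of three loose black anodised aluminium spacers: plate 150 mm long, 50 wide, 14 mm thick, blunt ends, with an upright grip fin (30 mm along x, 12 mm thick along y, top 60 mm above the plate's underside). Point: middle of the fin, 45 mm above the underside. x along the plate to its nose, 110 mm ahead (tail 40 mm behind); z up. About 340 g. They differ only in thickness
- spacer18_grip (a point): The thickest of three loose black anodised aluminium spacers: plate 150 mm long, 50 wide, 18 mm thick, blunt ends, with an upright grip fin (30 mm along x, 12 mm thick along y, top 60 mm above the plate's underside). Point: middle of the fin, 45 mm above the underside. x along the plate to its nose, 110 mm ahead (tail 40 mm behind); z up. About 440 g. They differ only in thickness
- spacer10: the thinnest spacer as a body; starts on the stand's table, short of the head, nose towards it; origin on its underside straight below the fin's middle, axes as at its grip point
- spacer14: the middle spacer, likewise, but starts on the bench at the stand's right (-y) with the thickest, nose away from the robot. Between the two of them and the stand the bench is clear for parking a spacer: fin up to 110 mm to the left (+y) of the nearer one's, 0.5 m ahead of the robot
- spacer18: the thickest spacer; starts on the bench beside the middle one, either way round
- objective: bystander: a steel microscope objective lens standing on its thread, 34 mm diameter, 54 mm tall; origin at the centre of its underside
- dishes: bystander: a stack of three clear dishes, 58 mm diameter, 43 mm tall; origin at the centre of its underside
There are look-alikes about, which are no part of the job. What is shaped like the spacer18 but blue is not meant.

How it is judged (in metres and radians):
On the way:
1. the thinnest spacer has been tried: it lies flat and square under the middle of the roller, its nose within 15 mm of the stop (x of spacer10_grip in the frame of stand between -0.1 and -0.07 m and y of spacer10_grip in the frame of stand between -0.012 and 0.012 m and z of spacer10_grip in the frame of stand between 0.06 and 0.069 m and angle between the x axis of spacer10_grip and the x axis of stand, either way round below 0.12 rad), for 0.1 s.
At the end, for the whole second after the job is handed in: One spacer lies flat on the stand, nose within 15 mm of the stop, within 12 mm of the middle and 7 degrees of square, pressed by the roller (force on it over its weight by 5 N); the other two lie flat on the bench, off the stand; all released and at rest (((x of spacer10_grip in the frame of stand between -0.1 and -0.07 m and y of spacer10_grip in the frame of stand between -0.012 and 0.012 m and z of spacer10_grip in the frame of stand between 0.06 and 0.069 m and angle between the x axis of spacer10_grip and the x axis of stand, either way round below 0.12 rad and contact force between spacer10 and anything else above 7.5 N and height (world z) of each of spacer14_grip, spacer18_grip below 0.05 m and angle between each of spacer14_grip, spacer18_grip's own z axis and vertical below 0.08 rad) or (x of spacer14_grip in the frame of stand between -0.1 and -0.07 m and y of spacer14_grip in the frame of stand between -0.012 and 0.012 m and z of spacer14_grip in the frame of stand between 0.06 and 0.069 m and angle between the x axis of spacer14_grip and the x axis of stand, either way round below 0.12 rad and contact force between spacer14 and anything else above 8.3 N and height (world z) of each of spacer10_grip, spacer18_grip below 0.05 m and angle between each of spacer10_grip, spacer18_grip's own z axis and vertical below 0.08 rad) or (x of spacer18_grip in the frame of stand between -0.1 and -0.07 m and y of spacer18_grip in the frame of stand between -0.012 and 0.012 m and z of spacer18_grip in the frame of stand between 0.06 and 0.069 m and angle between the x axis of spacer18_grip and the x axis of stand, either way round below 0.12 rad and contact force between spacer18 and anything else above 9.3 N and height (world z) of each of spacer10_grip, spacer14_grip below 0.05 m and angle between each of spacer10_grip, spacer14_grip's own z axis and vertical below 0.08 rad)) and linear speed of each of spacer10, spacer14, spacer18 below 0.02 m/s); the robot touches nothing.
It fails at once if the objective lens is moved by more than 20 mm or tipped (distance of objective from where it was at the start of the episode above 0.02 m or angle between objective's own z axis and vertical above 0.3 rad).
It fails at once if the stack of dishes is moved by more than 20 mm or tipped (distance of dishes from where it was at the start of the episode above 0.02 m or angle between dishes's own z axis and vertical above 0.3 rad).
It also fails if it takes over 72 s, if anything falls off the work surface, if the arm or the gripper's body presses on something with over 40 N, if the wrist force passes 120 N, or if a joint passes its speed limit or range.

## Robot

A 7-joint arm with a two-finger parallel gripper is mounted at the origin on the work surface. World frame = base frame: x ahead of the robot, y to its left, z up, the work surface at z = 0. Lengths are in mm, angles in rad, forces in N, time in s.
With the tool pointing down it reaches from about 400 to 875 mm from the base axis. Payload 19.3 kg.
Tool frame: the origin (TCP) lies at the very end of the fingers, on their centre line; the grasp point (between the pads) lies 19 mm behind it (grip_point_offset is the z of the grasp point in the tool frame, in mm); z points along the fingers, y is the line along which they close (so a half turn about z gives the same grasp; the last joint's range is limited). The gripper opens to 85 mm and grips with 20 to 120 N. Pads are 22 mm wide; open, the fingers measure 114 mm over their backs; the gripper's body (76 mm by 85 mm) begins 54 mm behind the grasp point. The pads swing forward as they close: fully open they stand 13 mm farther back than shut.
Start: joints at [1.21, 0.521, -0.036, 1.599, 0.021, 1.021, -0.113], TCP at [179.171, -598.758, 192.391] pointing down, gripper open.
Joint ranges: [-2.91, 2.91], [-0.3, 2.13], [-1.5, 1.42], [0.17, 2.43], [-1.26, 4.41], [0.16, 1.93], [-2.52, 2.52]. Speed limits (rad/s): [1.89, 1.89, 2.39, 2.39, 3.01, 3.01, 3.01].

## Interface

Orientations are given as a 3x3 rotation matrix whose columns are the frame's x, y, z axes.
In Python, from workcell import movep, movel, goto_joints, open_gripper, clamp, wait, inverse_kinematics, read_state, camera, PlanningError, finish_job, grip_point_offset gives the robot as it stands. Calls block until the motion is done:
- movep(position, orientation): joint-space move of the TCP to a pose.
- movel(position, frame=None, max_speed=150, guard=None): straight line of the TCP; frame=None keeps the orientation; max_speed is the mean speed in mm/s. With guard (N) it stops when the force on the tool has changed by that much, and returns True; else False.
- goto_joints(angles): joint-space move.
- open_gripper() and clamp(): open the fingers fully, or close them until they stop; the grip force is fixed at half the most.
- wait(seconds).
- inverse_kinematics(position, orientation): joint angles nearest the present ones, or None.
- read_state(): the state.
- camera(name): name is "side" or "top" or "wrist"; returns a dict with "image" (480x640x3 uint8, blue, green, red), "range_z" (480x640 float32, mm along the optical axis (not along the pixel's ray), 0 where there is no reading), "fx", "fy", "cx", "cy" (pixels), "cam_to_world" (4x4, takes a point from camera to world coordinates). Camera axes: x right, y up, looking along -z (the intrinsics and any distortion apply to the point x, -y, -z); pixel columns grow to the right and rows downward; lengths in mm; the calibration is good to about 2 mm. A picture is of the moment at which its call begins.
A pose or a line that the arm cannot do raises PlanningError and nothing moves.
- finish_job(): hands the job in; it is judged then, once.
The state is a dict: "time": time; "qpos": joint angles; "qvel": joint speeds; "joint_efforts": joint torques, N m; "eef_pos": TCP position; "tool_rot": TCP orientation; "ft_force": force on the tool from outside, world axes, zero at the start; "torque": the same for the moment, N m; "finger_gap": finger opening in mm; "gripper_force": force on a finger pad.
Only numpy, scipy, OpenCV 4.12 (cv2) and the standard library are available. Lean on these libraries where they do the work, as an engineer would, in place of code of your own. Each camera call takes 0.05 s, during which the arm holds its last target. There are 200 camera calls.

## Working session

There is one attempt and no reset: what is moved stays moved. The work goes in short steps, each a Python script; the robot and the scene stay as the last script left them, time stands still between calls to the robot, and variables do not carry over. Pictures are saved under pics/ and viewed, at most 10 in all, crops included, and the job is handed in when it is done.

```bash
ls; mkdir -p pics; python3 - <<'E'
from workcell import *
import cv2, numpy as np
for n in ("top","side"):
    c=camera(n); cv2.imwrite(f"pics/{n}0.png",c["image"]); np.savez(f"{n}0.npz",**c)
    print(n,c["fx"],c["cx"],c["cy"],c["cam_to_world"].round(2).tolist(), c.keys())
s=read_state(); print(s["time"],s["tool_rot"],s["ft_force"],grip_point_offset)
E
```

```text
pics
top 466.6785822811575 314.9285941093813 242.15806900728765 [[-0.01, 0.99, -0.13, 315.97], [-1.0, -0.02, -0.01, -48.69], [-0.01, 0.13, 0.99, 1452.27], [0.0, 0.0, 0.0, 1.0]] dict_keys(['image', 'range_z', 'fx', 'fy', 'cx', 'cy', 'cam_to_world'])
side 588.8159117676794 313.4752725969014 245.2010068266949 [[-1.0, 0.02, -0.03, 455.88], [-0.04, -0.69, 0.72, 982.52], [-0.01, 0.72, 0.69, 1057.19], [0.0, 0.0, 0.0, 1.0]] dict_keys(['image', 'range_z', 'fx', 'fy', 'cx', 'cy', 'cam_to_world'])
0.1 [[ 9.58024666e-01  2.86685543e-01 -3.71429894e-04]
 [ 2.86685772e-01 -9.58024200e-01  9.48559176e-04]
 [-8.39006246e-05 -1.01522675e-03 -9.99999481e-01]] [ 0.49821494  0.36947393 -0.75410581] -18.700000000000003
```

View pics/top0.png

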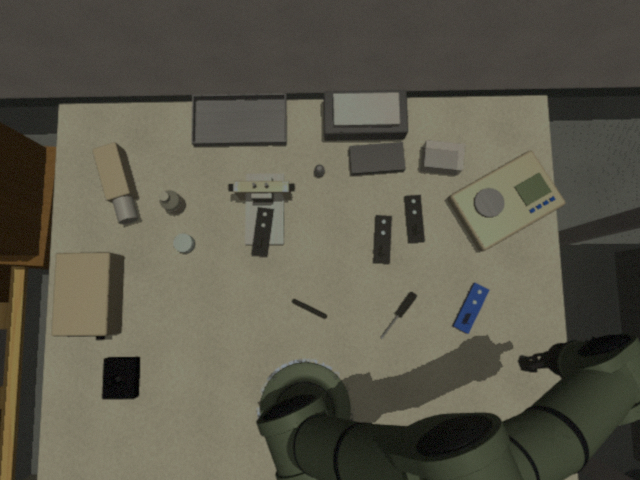

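View pics/side0.png

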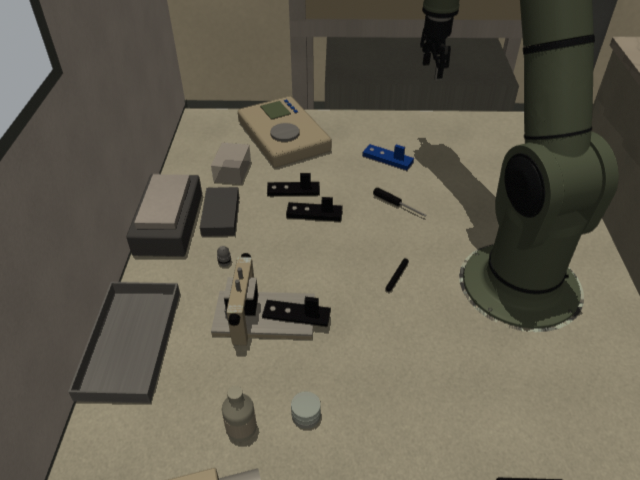

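Candidates: the spacer on the stand is at top px (262,232). On the bench, black spacers are at (382,240) and (414,220), with their fins towards the robot. The blue look-alike at (470,308) is out, and so are the pen, the screwdriver and the dark box. The objective is at (320,171) and the dishes at (184,243). I'll measure thickness and pose from depth and check with one close crop.

```bash
cat > vis.py <<'E'
import numpy as np, cv2
def cloud(c):
    z=c["range_z"].astype(float); v,u=np.mgrid[:480,:640]
    P=np.stack([(u-c["cx"])/c["fx"]*z,-(v-c["cy"])/c["fy"]*z,-z,np.ones_like(z)],-1)
    W=(P@np.array(c["cam_to_world"]).T)[...,:3]; W[z==0]=np.nan
    return W
def rect(xy):
    (cx,cy),(w,h),a=cv2.minAreaRect(xy.astype(np.float32))
    return np.round([cx,cy,w,h,a],1)
E
python3 - <<'E'
from vis import *
R={"top":dict(s10=(248,205,276,258),A=(370,210,395,266),B=(402,190,428,246),table=(243,205,288,246),bridge=(226,176,298,196),bench=(300,220,360,290)),
   "side":dict(s10=(260,294,332,330),A=(284,196,346,224),B=(264,172,322,198),bench=(380,300,440,380))}
for n in R:
    c=np.load(n+"0.npz"); W=cloud(c); g=c["image"].max(-1)
    for k,(a,b,d,e) in R[n].items():
        w=W[b:e,a:d].reshape(-1,3); gg=g[b:e,a:d].ravel()
        if k in("table","bench","bridge"):
            z=w[:,2]; print(n,k,np.nanpercentile(z,[5,25,50,75,95]).round(1))
            if k=="table": 
                m=(gg>70)&(z>12)&(z<28); print(rect(w[m][:,:2]))
            if k=="bridge":
                m=(z>105)&(z<122)&(gg>60); print(rect(w[m][:,:2]),m.sum())
        else:
            m=(gg<60)&np.isfinite(w[:,2]); w=w[m]; h,ed=np.histogram(w[:,2],np.arange(-6,100,2))
            print(n,k,rect(w[:,:2]),{int(e):int(x) for x,e in zip(h,ed) if x>3})
            f=w[w[:,2]>44] ; print("  fin",rect(f[:,:2]),len(f))
o=cv2.imread("pics/top0.png"); 
cv2.imwrite("pics/c1.png",np.hstack([cv2.resize(o[160:270,220:330],(400,400),interpolation=2),cv2.resize(o[180:280,350:450],(400,400),interpolation=2)]))
E
```

```text
top s10 [533.1 126.5  48.5 149.4  82.2] {20: 9, 22: 32, 24: 77, 26: 141, 28: 166, 30: 112, 32: 56, 34: 11, 36: 4, 38: 5, 74: 8, 76: 8, 78: 12, 80: 8}
  fin [498.3 132.2  12.3  29.4  82.9] 59
top A [ 505.7 -244.5   49.4  148.8   85.7] {8: 11, 10: 33, 12: 78, 14: 133, 16: 166, 18: 127, 20: 66, 22: 26, 24: 4, 52: 4, 54: 6, 56: 13, 58: 9, 60: 4, 62: 6}
  fin [ 471.8 -241.7   12.4   28.3   86.1] 49
top B [ 569.3 -347.1  148.4   50.7    2.8] {4: 10, 6: 28, 8: 76, 10: 141, 12: 147, 14: 128, 16: 61, 18: 31, 54: 4, 56: 7, 58: 12, 60: 12}
  fin [ 533.4 -349.    28.1   12.4    1.8] 48
top table [-2.8 16.1 20.2 26.7 32.9]
[557.6 122.4 120.7 124.8  89.1]
top bridge [ -3.6  16.2 106.2 112.4 116.8]
[661.4 128.2 178.1  47.8  88.9] 642
top bench [-6.4 -3.4 -1.3  0.8  3.8]
side s10 [535.9 123.   61.3 149.9  82.4] {0: 4, 20: 6, 22: 11, 24: 22, 26: 65, 28: 201, 30: 347, 32: 295, 34: 109, 36: 27, 38: 15, 40: 5, 42: 8, 44: 8, 46: 10, 48: 8, 50: 5, 52: 9, 54: 9, 56: 9, 58: 9, 60: 4, 62: 10, 64: 8, 66: 13, 68: 5, 70: 4, 72: 9, 74: 9, 76: 9, 78: 12, 80: 26, 82: 19, 84: 5}
  fin [501.5 131.8  16.5  29.1  82.4] 200
side A [ 509.5 -244.7   58.1  149.5   84.4] {0: 4, 2: 11, 4: 20, 6: 30, 8: 23, 10: 45, 12: 35, 14: 58, 16: 104, 18: 183, 20: 172, 22: 84, 24: 23, 28: 5, 30: 6, 32: 11, 34: 5, 36: 8, 38: 5, 40: 6, 42: 11, 44: 6, 48: 7, 50: 7, 52: 4, 54: 7, 56: 9, 58: 8, 60: 13, 62: 15}
  fin [ 474.2 -241.9   15.3   27.4   87.5] 82
side B [ 573.5 -348.6  148.3   63.1    3.8] {0: 5, 2: 8, 4: 22, 6: 27, 8: 33, 10: 47, 12: 105, 14: 140, 16: 145, 18: 80, 20: 22, 22: 10, 24: 10, 26: 4, 28: 10, 30: 5, 32: 8, 34: 9, 38: 6, 40: 8, 42: 4, 44: 7, 46: 5, 50: 7, 52: 6, 54: 7, 56: 4, 58: 7, 60: 12, 62: 10, 64: 5}
  fin [ 540.3 -349.1   28.9   21.3   16.1] 75
side bench [-2.  -0.   1.4  2.9  5. ]
```

View pics/c1.png

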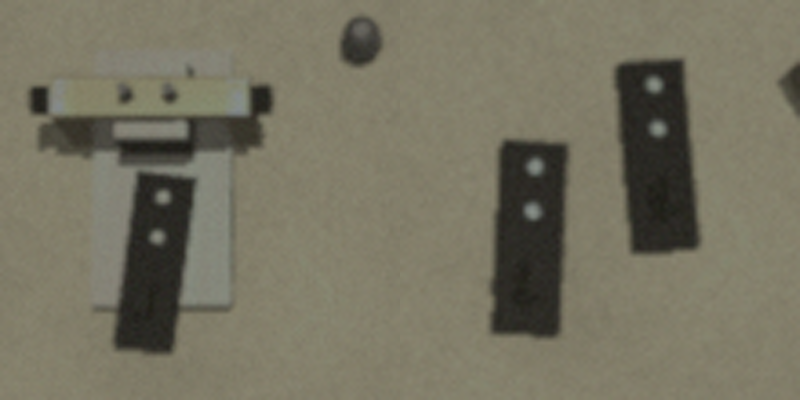

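A, the nearer one at (382,240), is thicker (top about 18 mm), so it is spacer18. B at (414,220) is spacer14. Spacer10 lies about 8° askew on the stand. I'll take a wrist view from above the stand next.

```bash
cat > rob.py <<'E'
from workcell import *
import numpy as np
def R(yaw,flip=False):
    a=yaw+(np.pi if flip else 0); c,s=np.cos(a),np.sin(a)
    return np.array([[c,s,0],[s,-c,0],[0,0,-1.]])
def st(msg=""):
    s=read_state(); print(msg,round(s["time"],1),s["eef_pos"].round(1) if hasattr(s["eef_pos"],"round") else s["eef_pos"],np.round(s["ft_force"],1),round(s["finger_gap"],1)); return s
E
python3 - <<'E'
from rob import *; from vis import *
for f in(0,1):
    for p in [(560,125,300),(570,126,46),(533,-349,26)]:
        q=inverse_kinematics(p,R(0,f)); print(f,p,None if q is None else np.round(q,2))
movep((560,125,300),R(0)); s=st()
c=camera("wrist"); np.savez("w1.npz",**c); cv2.imwrite("pics/w1.png",c["image"])
print((c["cam_to_world"][:3,3]-s["eef_pos"]).round(0), c["cam_to_world"][:3,:3].round(2).tolist(),c["fx"])
E
```

```text
0 (560, 125, 300) [ 0.22  0.43 -0.77  1.57  0.31  1.27 -2.17]
0 (570, 126, 46) [-0.11  0.66 -0.3   1.81  0.28  0.71 -2.14]
0 (533, -349, 26) [ 0.5   0.74 -0.02  1.68  0.02  0.72 -1.1 ]
1 (560, 125, 300) [ 0.34  0.48 -0.97  1.56  0.41  1.31  0.89]
1 (570, 126, 46) [ 0.23  0.79 -0.83  1.79  0.73  0.9   0.64]
1 (533, -349, 26) [ 0.91  0.83 -0.67  1.66  0.63  0.88  1.56]
 3.0 [560.2 124.3 299.9] [-0.5 -0.9 -0.3] 85.3
[ 76.   1. 181.] [[-0.0, 0.95, 0.3], [-1.0, -0.0, 0.0], [0.0, -0.3, 0.95]] 372.166324837153
```

View pics/w1.png

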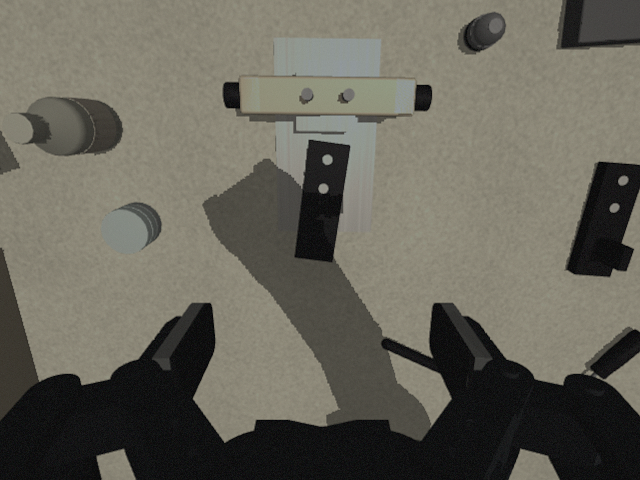

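The wrist view shows the table from rows 38 to 233 and columns 275 to 375. The cream bridge is at row 95 and the spacer runs from (330,145) to (315,258). I'll fit the edges from the depth data.

```bash
python3 - <<'E'
from vis import *
c=np.load("w1.npz"); W=cloud(c); I=c["image"]; g=I.max(-1)
X,Y,Z=W[...,0],W[...,1],W[...,2]
box=np.zeros((480,640),bool); box[25:262,215:440]=1
m=box&(Z>14)&(Z<26)&(g>60)
# fit edges: per x-bin extremes in y
xs=[];yl=[];yr=[]
for x in range(500,620,8):
    k=m&(X>x)&(X<x+8); 
    if k.sum()>20: xs.append(x+4); yl.append(np.percentile(Y[k],99)); yr.append(np.percentile(Y[k],1))
print("left",np.polyfit(np.array(xs)-560,yl,1),"right",np.polyfit(np.array(xs)-560,yr,1),len(xs))
for y in range(70,180,12):
    k=m&(Y>y)&(Y<y+12); print(y+6,np.percentile(X[k],[.5,1,3]).round(1) if k.sum()>20 else None, end=" ")
print("top z",np.median(Z[m]), "far x",np.percentile(X[m],[97,99,99.7]))
b=box&(Z>106)&(Z<122)&(I[...,2]>110)
print("bridge",rect(W[b][:,:2]),b.sum(),np.median(Z[b]),np.percentile(X[b],[1,50,99]),np.percentile(Y[b],[1,50,99]))
h=box&(Z>28)&(Z<95)&(g>90); print("head",np.percentile(X[h],[1,10,50]),np.percentile(Y[h],[2,98]),h.sum())
k=np.zeros_like(box);k[130:270,285:360]=1; k&=(g<70)&(Z>23)
print("s10",rect(W[k][:,:2]),"fin",rect(W[k&(Z>70)][:,:2]), np.median(Z[k&(Z<45)]), np.percentile(Z[k],97))
E
```

```text
left [-1.72703089e-02  1.80766314e+02] right [-1.11423474e-02  6.23228289e+01] 15
76 [495.9 497.3 502. ] 88 [495.9 496.9 499.8] 100 [495.9 496.1 498.3] 112 [606.7 607.8 607.9] 124 [609.  609.  610.1] 136 [610.2 610.2 611.3] 148 [530.6 532.9 541.9] 160 [496.9 498.2 503.6] 172 [496.5 497.4 502.3] 184 [497.5 498.3 501.5] top z 20.147901409975702 far x [717.40056771 719.32650409 720.22460096]
bridge [655.5 128.2 178.9  33.8  89.1] 6115 114.0652094145841 [640.01620198 655.9754393  671.58411206] [ 40.63004107 120.00066818 198.98242911]
head [548.39392411 551.22915783 582.90322309] [113.86092317 145.1293838 ] 171
s10 [533.3 126.6  50.  150.3  82.2] fin [498.9 131.4  12.   30.2  81.9] 30.070655880466745 80.03284850534219
```

```bash
cat >> rob.py <<'E'
S=np.array([655.7,120.1]); YAW=-0.015; G=26.3   # TCP height over the spacer's underside when gripping
def sp(x,y=0.,z=0.):
    c,s=np.cos(YAW),np.sin(YAW); return np.array([S[0]+c*x-s*y,S[1]+s*x+c*y,20+G+z])
def slide(x0,x1,guard=22,step=12,speed=60):
    x=x0; hit=False
    while x<x1 and not hit:
        x=min(x+step,x1); hit=movel(sp(x),max_speed=speed,guard=guard); st(f"x={x} hit={hit}")
    return hit
E
python3 - <<'E'
from rob import *
r=R(-0.137); p=np.array([498.7,131.6,20+G])
movep(p+[0,0,70],r); movel(p,max_speed=120); clamp(); st("grip")
movel(p+[0,0,4]); st("lift")
movel(sp(-157,0,4),frame=R(YAW)); st("turned")
print(movel(sp(-157,0,-2),max_speed=30,guard=3)); st("down")
open_gripper(); st(); clamp(); s0=st("regrip")
E
```

```text
grip 5.3 [498.7 131.6  46.3] [-0.6 -0.8 -0.2] 0.2
lift 5.6 [498.9 131.6  50.6] [-0.1 -0.1 -0.1] 0.4
turned 5.9 [498.7 122.2  50.2] [-0.4 -0.7 -1.1] 0.2
False
down 6.2 [498.5 122.7  44.1] [ 0.8 -0.1 -0.2] -0.1
 7.0 [498.7 122.4  44.3] [ 0.6  1.1 -0.8] 85.3
regrip 7.8 [498.7 122.5  44.3] [ 0.4 -0.3  0.4] -0.1
```

The gap reads about 0, so the fin was missed. I'll look.

```bash
python3 - <<'E'
from rob import *; from vis import *
s=read_state(); print(s["tool_rot"].round(3).tolist(),s["gripper_force"])
c=camera("side"); w=camera("wrist")
a=cv2.resize(c["image"][240:360,200:360],(400,300),interpolation=2)
cv2.imwrite("pics/m1.png",np.hstack([a,cv2.resize(w["image"],(400,300))]))
E
```

```text
[[1.0, -0.015, 0.0], [-0.015, -1.0, 0.0], [0.0, -0.0, -1.0]] 0.0
```

View pics/m1.png

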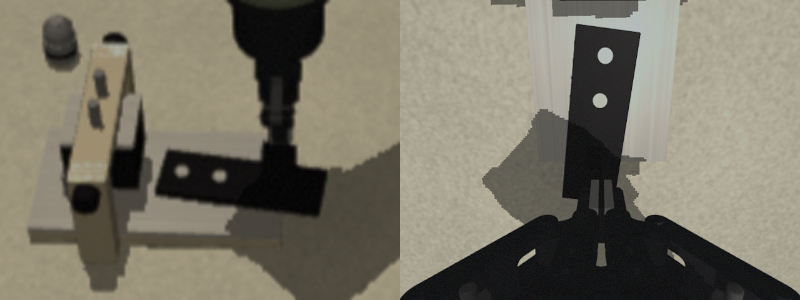

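```bash
python3 - <<'E'
from rob import *; from vis import *
c=camera("wrist"); s=read_state()
T=np.linalg.inv(c["cam_to_world"])
for p in [s["eef_pos"], s["eef_pos"]+np.array([0,0,18.7]), (498.7,131.6,80),(498.7,131.6,30)]:
    q=T@np.append(p,1); print(np.round(p,0),(c["cx"]-c["fx"]*q[0]/q[2]).round(), (c["cy"]+c["fy"]*q[1]/q[2]).round())
W=cloud(c); Z=W[...,2]
k=np.zeros(Z.shape,bool); k[200:420,420:560]=0; k[180:400,200:440]=1
for lo,hi in((24,36),(40,60),(60,75),(75,85),(85,110)):
    m=k&(Z>lo)&(Z<hi)&(c["image"].max(-1)<70); print(lo,hi,m.sum(),rect(W[m][:,:2]) if m.sum()>5 else "")
I=c["image"][210:400,220:420]; I=np.clip(I.astype(float)*3,0,255).astype(np.uint8); cv2.imwrite("pics/m2.png",cv2.resize(I,(600,570),interpolation=2))
E
```

```text
[499. 122.  44.] 323.0 269.0
[499. 122.  63.] 323.0 284.0
[499. 132.  80.] 302.0 301.0
[499. 132.  30.] 307.0 259.0
24 36 9411 [502.6 130.7  50.2  88.4  82.2]
40 60 319 [513.3 129.1  12.    1.7  81.2]
60 75 305 [513.5 129.4  11.5   1.5  83.5]
75 85 810 [505.9 130.2  12.   16.7  82.1]
85 110 1892 [506.3 123.1  27.2   6.2  89.3]
```

View pics/m2.png

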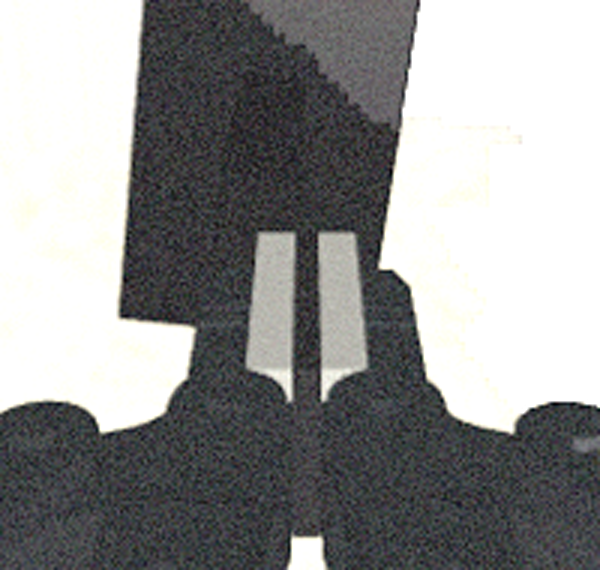

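```bash
python3 - <<'E'
from rob import *; from vis import *
c=camera("wrist"); W=cloud(c)
for u,v in[(311,289),(311,300),(311,320),(311,330),(333,289),(333,320),(322,290),(322,300),(322,330),(290,325),(300,270)]: print((u,v),W[v,u].round(1),c["image"][v,u])
c=np.load("side0.npz"); W=cloud(c)
w=W[30:80,415:455].reshape(-1,3); w=w[(w[:,2]>150)&(w[:,2]<420)]
i=np.argsort(w[:,2])[:8]; print("start tip",w[i].round(0).tolist())
E
```

```text
(311, 289) [508.8 127.4  89. ] [59 60 62]
(311, 300) [508.6 127.1  98.1] [60 63 62]
(311, 320) [508.6 126.7 112.8] [56 61 61]
(311, 330) [508.  126.6 118. ] [56 58 58]
(333, 289) [508.6 118.5  88.8] [59 61 62]
(333, 320) [508.  119.1 111.8] [58 61 61]
(322, 290) [508.8 122.9  90. ] [26 26 26]
(322, 300) [507.7 122.9  96.4] [18 22 18]
(322, 330) [508.8 122.9 119.4] [17 16 22]
(290, 325) [504.4 134.4 108.9] [29 28 28]
(300, 270) [513.4 132.1  80.1] [26 25 23]
start tip [[195.0, -649.0, 242.0], [159.0, -562.0, 244.0], [173.0, -560.0, 245.0], [190.0, -644.0, 245.0], [199.0, -643.0, 245.0], [193.0, -640.0, 247.0], [196.0, -645.0, 247.0], [166.0, -554.0, 248.0]]
```

The measured fingertips are at z of about 88, while the TCP reads 44. So the reported TCP lies about 43.5 mm beyond the real tips, and the fingers closed above the fin. I'll correct for that.

```bash
sed -i 's/G=26.3 .*/G=26.3-43.5+2  # real tips sit 43.5 mm short of reported TCP/' rob.py
python3 - <<'E'
from rob import *
for p in [(472,-242,G),(533,-349,G)]: print(inverse_kinematics(p,R(0)) is not None)
r=R(-0.137); p=np.array([498.7,131.6,20+G])
movel(read_state()["eef_pos"]+[0,0,10]); open_gripper(); movel(p+[0,0,50],frame=r); print(movel(p,max_speed=80,guard=8)); st("at fin"); clamp(); s=st("grip"); print(s["gripper_force"])
if s["finger_gap"]>5:
    movel(p+[0,0,4]); st("lift")
    movel(sp(-157,0,4),frame=R(YAW)); st("turned")
    print(movel(sp(-157,0,-2),max_speed=25,guard=3)); st("down")
    open_gripper(); st(); clamp(); st("regrip")
E
```

```text
True
True
False
at fin 10.1 [498.8 131.7   5. ] [-0.6  0.4 -0.1] 85.7
grip 10.7 [498.8 131.6   5. ] [-1.1 -1.6  5.4] 11.4
58.83314073085785
lift 11.0 [498.7 131.6   8.9] [-0.2 -0.2 -2.4] 11.6
turned 11.2 [498.6 122.2   8.6] [ 0.3  0.8 -2.4] 11.7
True
down 11.5 [499.  123.    4.6] [1.9 0.2 2.5] 11.2
 12.2 [498.6 122.2   4.6] [-0.2  0.1 -0.6] 85.5
regrip 12.9 [498.6 122.3   4.6] [ 0.2 -0.1  1.1] 11.1
```

```bash
sed -i 's/movel(sp(x),max_speed/movel(sp(x,0,dz),max_speed/; s/def slide(x0,x1,/def slide(x0,x1,dz=0.,/' rob.py
python3 - <<'E'
from rob import *
slide(-157,-86,dz=-0.4)
E
```

```text
x=-145 hit=False 13.2 [511.4 122.4   4.6] [1.8 1.1 4. ] 11.1
x=-133 hit=False 13.6 [523.3 122.2   4.6] [ 3.2 -0.2  5.5] 11.2
x=-121 hit=False 13.9 [535.3 122.    4.6] [2.  0.2 5.2] 11.5
x=-109 hit=False 14.3 [547.3 121.8   4.6] [ 2.3 -0.4  5. ] 11.1
x=-97 hit=False 14.6 [559.3 121.6   4.6] [ 2.9 -0.2  5.1] 11.0
x=-86 hit=True 14.9 [569.7 121.5   4.6] [-0.7 -0.6  9.7] 11.4
```

```bash
python3 - <<'E'
from rob import *
open_gripper(); wait(.2); s0=st("rel"); clamp(); s1=st("regrip")
x=-86.
def pull(d,guard,speed=25):
    global x
    h=movel(sp(x+d,0,-0.4),max_speed=speed,guard=guard); s=st(f"pull {d} g{guard} hit={h}")
    x=(s["eef_pos"][0]-S[0]); return h
for g in (1.5,2.2,3.0,4.5): 
    if not pull(-6,g): break
E
```

```text
rel 15.8 [569.9 121.4   4.4] [0.3 0.8 0.9] 85.2
regrip 16.5 [570.  121.5   4.5] [-1.2 -0.2  3. ] 11.3
pull -6 g1.5 hit=True 16.7 [567.8 121.5   4.5] [-4.1 -0.8 10.6] 11.2
pull -6 g2.2 hit=True 16.9 [566.1 121.5   4.5] [-4.2 -0.4  9.7] 11.1
pull -6 g3.0 hit=True 17.1 [564.2 121.5   4.5] [-4.9 -0.4  8.7] 11.5
pull -6 g4.5 hit=True 17.3 [562.4 121.5   4.5] [-4.1 -0.5  9. ] 11.2
```

```bash
cat >> rob.py <<'E'
def ft(n=6):
    f=[]
    for _ in range(n): f.append(read_state()["ft_force"]); wait(.02)
    return np.mean(f,0).round(1)
def at(x,z,speed=30,guard=None):
    p=sp(x); p[2]=z; return movel(p,max_speed=speed,guard=guard)
E
python3 - <<'E'
from rob import *
x=-93.; z=4.5; print(ft())
for _ in range(8):
    z+=.15; at(x,z); f=ft(4); print(round(z,2),f)
    if f[2]<0.5: break
for d in(-4,-8,-12,-8,-4,0): at(x+d,z); print(d,ft(4))
st()
E
```

```text
[-4.2 -0.7  9.7]
4.65 [-1.4 -0.1  2. ]
4.8 [ 0.4  0.  -2.2]
-4 [-0.3  0.  -2.6]
-8 [-0.  -0.2 -2.8]
-12 [ 0.4 -0.3 -2.5]
-8 [-0.1  0.5 -2.8]
-4 [-0.1 -0.2 -2.7]
0 [ 0.3  0.5 -2.9]
 20.1 [562.7 121.5   4.8] [ 0.1 -0.4 -2.3] 11.1
```

With zero preload there's no drag in either direction, and fz reads −2.6 N, just the spacer's own weight. Spacer10 is therefore loose, and it did reach the stop. I'll park it and try spacer14.

```bash
cat >> rob.py <<'E'
V=250
def take(p,yaw,lift=80):
    """p: xyz TCP"""
    p=np.array(p,float); movep(p+[0,0,60],R(yaw)); h=movel(p,max_speed=120,guard=10); clamp(); s=st(f"take hit={h}")
    if s["finger_gap"]<8: raise SystemExit("missed")
    movel(p+[0,0,lift],max_speed=200); print("held",ft(4))
def put(p,yaw,lift=80,keep=False):
    p=np.array(p,float); movel(p+[0,0,lift],frame=R(yaw),max_speed=V); movel(p+[0,0,5],max_speed=150)
    h=movel(p+[0,0,-2.5],max_speed=30,guard=3); st(f"put hit={h}"); open_gripper()
    if not keep: movel(p+[0,0,lift],max_speed=V)
E
python3 - <<'E'
from rob import *
at(-165,4.9,speed=120); p=sp(-165); p[2]=85; movel(p,max_speed=200)
put((480,-140,20+4.7-40),0.0); 
take((534.5,-348.8,-15.3),0.05)
E
```

```text
put hit=True 23.6 [ 480.9 -140.2  -15.9] [ 1.2 -0.8  0. ] 11.5
take hit=False 26.9 [ 534.6 -349.1  -15. ] [-1.1 -1.7  4.6] 11.7
held [-0.2 -0.3 -3.7]
```

```bash
python3 - <<'E'
from rob import *
p=sp(-165); p[2]=4.7
put(p,YAW,keep=True); clamp(); print(ft(3))
z=read_state()["eef_pos"][2]
print("start z",z)
zz=max(z,4.5)
h=False
for x in (-140,-125,-110,-97,-84):
    h=at(x,zz,speed=60,guard=25); st(f"x={x} hit={h}")
    if h: break
E
```

```text
put hit=True 30.5 [491.6 122.7   4.7] [0.2 0.  5.4] 11.1
[-0.6  0.1  3.5]
start z 4.015681727452016
x=-140 hit=False 32.5 [515.4 122.1   4.2] [ 0.8 -0.6 -2.7] 11.4
x=-125 hit=False 32.9 [530.9 121.9   4.4] [-0.3 -0.5 -3. ] 11.0
x=-110 hit=False 33.3 [545.8 121.7   4.4] [ 0.1 -0.2 -3.6] 11.1
x=-97 hit=False 33.7 [558.9 121.5   4.4] [-0.6  0.3 -3.1] 11.4
x=-84 hit=True 33.9 [569.3 121.2   4. ] [-0.5 -0.5  2. ] 11.2
```

```bash
python3 - <<'E'
from rob import *
open_gripper(); print("free",ft(3),np.round(read_state()["torque"],2)); clamp()
s=st("regrip"); z=s["eef_pos"][2]; x=s["eef_pos"][0]-S[0]; print(ft(3))
at(x-3,z)
for i in range(8):
    f=ft(3); print(round(z,2),f,np.round(read_state()["torque"],2))
    if f[2]<1: break
    z+=.1; at(x-3,z)
for d in(-7,-11,-7,-3): at(x+d,z); print(d,ft(4),np.round(read_state()["torque"],2))
st()
E
```

```text
free [-0.5  0.1 -0.1] [-0.01  0.01 -0.  ]
regrip 35.4 [568.6 121.1   3.8] [-0.5  0.5  2.7] 11.1
[-0.8  0.2  1.9]
3.77 [-2.5  0.1  2.5] [ 0.03  0.37 -0.06]
3.87 [-1.3  1.  -0.3] [0.01 0.22 0.02]
-7 [-0.4  0.7 -2.3] [-0.01  0.11 -0.04]
-11 [ 0.4 -0.2 -3. ] [ 0.03  0.09 -0.02]
-7 [ 0.  -0.  -2.7] [ 0.04  0.   -0.02]
-3 [-0.   0.2 -2.6] [ 0.  0. -0.]
 37.4 [565.6 121.4   3.8] [ 0.4 -0.1 -2.9] 11.2
```

```bash
python3 - <<'E'
from rob import *
s=read_state(); x=s["eef_pos"][0]-S[0]; z=s["eef_pos"][2]
print("drag back",at(x-14,z,speed=30,guard=2.0),ft(2)); print("fwd",at(x-2,z,speed=30,guard=2.0),ft(2))
for d in(.5,1,2):
    at(x-2,z+d); print("lift",d,ft(3),np.round(read_state()["torque"],2))
st()
E
```

```text
drag back False [-0.9  0.2 -3.2]
fwd False [ 0.4  0.4 -3. ]
lift 0.5 [-0.1  0.4 -3.2] [-0.01  0.06  0.04]
lift 1 [ 0.3  0.  -3.5] [-0.    0.07  0.04]
lift 2 [-0.  -0.1 -5.8] [0.03 0.34 0.01]
 39.5 [563.4 121.5   5.7] [ 0.1  0.5 -6.3] 11.1
```

There's no drag, and the roller is only touched after lifting spacer14 by 1.5–2 mm, so the gap is about 15.7 mm. Spacer14 is loose and spacer18 is the one. I'll put 14 back on its old spot and fetch 18.

```bash
python3 - <<'E'
from rob import *
at(-94,4.2); at(-168,4.2,speed=120); p=sp(-168); p[2]=85; movel(p,max_speed=200)
put((534.5,-348.8,-15.3),0.03)
take((472.5,-241.8,-15.3),-0.077)
p=sp(-165); p[2]=4.7
put(p,YAW,keep=True); clamp(); st("ready"); print(ft(3))
E
```

```text
put hit=True 44.1 [ 535.4 -349.3  -16.4] [ 1.4 -0.6  4.9] 11.1
take hit=False 47.2 [ 472.7 -242.1  -15. ] [-0.1 -1.2  5.5] 11.3
held [-0.   0.2 -4.7]
put hit=True 50.3 [491.6 122.7   4.6] [ 1.3  0.3 -0.8] 11.7
ready 51.7 [490.7 122.4   4. ] [0.1 0.1 2.5] 11.3
[-0.6 -0.1  2.7]
```

```bash
python3 - <<'E'
from rob import *
for x in (-145,-130,-118,-106,-95,-83.5):
    h=at(x,4.3,speed=50,guard=30); s=st(f"x={x} hit={h}")
    if h: break
print(ft(3))
E
```

```text
x=-145 hit=False 52.3 [510.6 122.2   4.1] [ 0.  -0.2 -4.3] 11.4
x=-130 hit=False 52.7 [525.7 122.    4.2] [-0.7 -0.  -4.2] 11.2
x=-118 hit=False 53.1 [537.9 121.9   4.2] [-0.5  0.7 -4.3] 11.6
x=-106 hit=False 53.5 [549.9 121.7   4.3] [ 1.9  0.8 -7. ] 11.5
x=-95 hit=False 53.9 [561.  121.6   4.2] [ 1.2  1.1 -7.7] 11.1
x=-83.5 hit=True 54.2 [570.5 121.3   4. ] [-2.8  0.3  7.5] 11.8
[-3.2  0.1  7.2]
```

Now the roller presses: fz fell by about 3 N as the nose went under, and the nose reached the stop. I'll release, retreat and check.

```bash
python3 - <<'E'
from rob import *; from vis import *
open_gripper(); p=read_state()["eef_pos"]; movel(p+[0,0,90],max_speed=200); movel((480,110,260),max_speed=250); st()
c=camera("wrist"); cv2.imwrite("pics/e1.png",c["image"]); W=cloud(c); Z=W[...,2]; g=c["image"].max(-1)
k=(g<70)&(Z>70)&(Z<90)&(W[...,0]>530)&(W[...,0]<610)&(W[...,1]>90)&(W[...,1]<150)
print("fin",rect(W[k][:,:2]),"want",sp(-85)[:2], np.percentile(Z[k],50))
k=(g<70)&(Z>30)&(Z<48)&(W[...,0]>520)&(W[...,0]<622)&(W[...,1]>80)&(W[...,1]<160)
print("plate",rect(W[k][:,:2]),np.median(Z[k]))
cv2.imwrite("pics/e2.png",np.hstack([cv2.resize(c["image"],(400,300)),cv2.resize(camera("top")["image"][150:300,220:420],(400,300))]))
E
```

```text
56.5 [479.9 109.8 258.8] [ 0.8  0.3 -0.5] 85.2
fin [569.9 122.3  11.1  29.2  88.7] want [570.70956232 121.37495219] 80.015975348849
plate [576.6 122.2  50.   91.3  89. ] 38.1588890267779
```

View pics/e2.png

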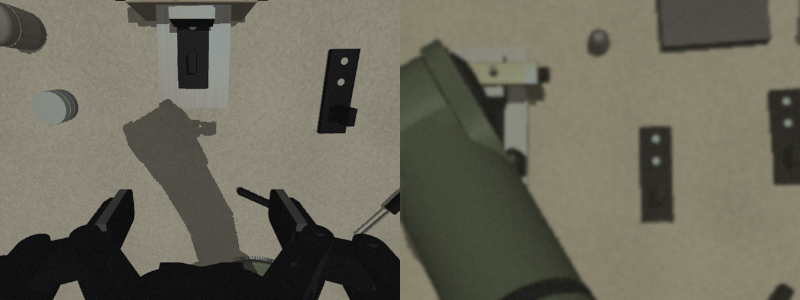

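The picture shows spacer18 seated square under the roller, with its fin at (569.9, 122.3) against a wanted (570.7, 121.4). The other two lie flat on the bench, and the objective and dishes haven't moved. Handing in.

```bash
python3 -c "
from workcell import *
print(finish_job())"
```

```text
the job is handed in; nothing more can be done
None
```

Spacer18 is in place, nose up to the stop, pressed by the roller and let go; spacers 10 and 14 both tried loose and lie flat on the bench, the objective and dishes look undisturbed, and the job is handed in (no verdict was returned).

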